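# Seat the pan support of a portable gas stove, then put the kettle on

### The arm

A 7-joint arm with a two-finger parallel gripper is mounted at the origin on a cart in front of the work surface, level with it; the furniture and walls round the work are solid. World frame = base frame: x ahead of the robot, y to its left, z up, the work surface at z = 0. Lengths are in m, angles in rad, forces in N, time in s.
With the tool pointing down it reaches from about 0.4 to 0.875 m from the base axis. Payload 19.3 kg.
Tool frame: the origin (TCP) lies at the very end of the fingers, on their centre line; the grasp point (between the pads) lies 19 mm behind it; z points along the fingers, y is the direction in which the jaws open and shut (so a half turn about z gives the same grasp; the last joint's range is limited). The gripper opens to 85 mm and grips with 20 to 120 N. Pads are 22 mm wide; open, the fingers measure 114 mm over their backs; the gripper's body (76 mm by 85 mm) begins 54 mm behind the grasp point. The pads swing forward as they close: fully open they stand 13 mm farther back than shut.
Start: joints at [1.266, 0.521, -0.036, 1.599, 0.021, 1.021, -0.113], TCP at [0.145, -0.608, 0.231] pointing down, gripper open.
Joint ranges: [-2.91, 2.91], [-0.3, 2.13], [-1.5, 1.42], [0.17, 2.43], [-1.26, 4.41], [0.16, 1.93], [-2.52, 2.52]. Speed limits (rad/s): [1.89, 1.89, 2.39, 2.39, 3.01, 3.01, 3.01].

### API

Orientations are given as [roll, pitch, yaw] about the fixed x, y, z axes, in that order (R = Rz(yaw) Ry(pitch) Rx(roll)).
In Python, from workcell import bot, grab_frame, calibration, workorder gives the robot as it stands.
- The arm moves only by the tool move_arm, never from a script. Its arguments are lists of equal length, an entry for each row: "jaw": the closure in counts, from 0 (fully open) to 255 (shut); "dp": the shift along the tool's x, y, z in units of 800 mm (1.0 is 800 mm), a list of three; "rotation": the turn, a rotation vector about the tool's x, y, z in units of pi rad (1.0 is pi rad), a list of three. In form: {"jaw": [jaw, ...], "dp": [[dx, dy, dz], ...], "rotation": [[rx, ry, rz], ...]}. A call has 1 to 10 rows; each row shifts and turns the commanded pose from where the row before left it, along the tool's axes as they then stand; what a row does not reach is not made up. A row lasts 1/8 s, in which the tool goes at most 62.5 mm and 10.7 degrees, less where a joint would pass 70% of its speed; a pose out of reach is approached as far as the arm can. A call with a number of a shift or a turn outside -1 to 1 is refused whole. A call with a gripper value outside its range is refused whole. The fingers move at their own pace and stop on an object; "squeeze" is the grip in N (left out, the last holds). Time passes only in rows, so rows that do not move let the fingers close. It gives the time, the measured TCP pose, the force and the opening at its end, in the units of the state.
- bot.observe(): the state, without advancing time (a new reading comes with each control period).
- grab_frame(name): name is "scene" or "top" or "wrist"; returns the picture (480x640x3 uint8, blue, green, red); there is no depth.
- calibration(name): a dict with "camera_matrix" (3x3 intrinsics, pixels), "T" (4x4, takes a point from camera to world coordinates). Camera axes: x right, y down, z forward; pixel columns grow to the right and rows downward; lengths in m; the calibration is good to about 2 mm. A picture is of the moment at which its call begins: read the wrist's pose just before it. calibration takes no time and is no camera call; for the wrist camera it gives the pose at the moment of the call.
- workorder.job_done(): hands the job in, once; it reports no verdict.
The state is a dict: "clock": time; "qpos": joint angles; "qd": joint speeds; "joint_efforts": joint torques, N m; "position": TCP position; "tool_rot": TCP orientation; "force": force on the tool from outside, world axes, zero at the start; "moment": the same for the moment, N m; "grip_width": finger opening in m.
Only numpy, scipy, OpenCV 4.12 (cv2) and the standard library are available. Lean on these libraries where they do the work, as an engineer would, in place of code of your own. Each camera call takes 0.05 s, during which the arm holds its last target. There are 200 camera calls.

### The job

The black four-pronged pan support of the portable gas stove sits cocked, because its flange is riding on the hidden locating tab of the drip tray. Without lifting it out, push it round gently by its prongs, never forcing it, and feel for the tab near the red arrow, until the notch catches it and the support drops fully home and lies flat. Then take the red kettle by its black handle and set it down upright on the prongs, centred over the burner, without dropping it; leave the other things where they are.

Things in the scene. Friction and masses are not known exactly. Their poses are not given: they have to be found in the camera images.
- stove: Portable gas stove, 264 (x) x 302 (y) x 82 mm, fixed, dark green with a cream top 75 mm above the worktop. Origin: on the worktop under the burner's axis. Its front (knob, red arrow) looks along its -x; it reaches 112 mm to its +y and 190 mm to its -y, where the cartridge bay cover is its highest part (82 mm).
- well (a point): Centre of the round well in the stove's top, on the steel drip tray's flat floor, 63 mm above the worktop; axes as the stove's. Well radius 94 mm. In its middle stands the brass burner, 34 mm radius, top 84 mm above the worktop. On the tray's rim, 81 to 93 mm out, stands one tab 10 mm wide, 5 mm high, fixed while you work, hidden under the flange.
- pan_support: Loose black pan support, about 0.4 kg: flat flange ring 4 mm thick, radii 66 to 92 mm, with four upright radial prongs 5 mm thick at 45, 135, 225, 315 degrees about its z, from 37 to 90 mm from its axis, tops 32 mm above the underside. Origin: centre of the underside. One to three newtons on a prong turn it in the well (2 mm play); keep every push below 15 N.
- notch (a point): The one notch in the support's edge, a slot 13.5 mm wide, 13 mm deep, through the flange; this point lies 88 mm from the axis on the support's -x side, at the underside. Off the tab the flange rides on it and leans about 0.03 rad. Over the tab it drops, lies flat on the tray (origin 63 mm above the worktop), and the tab stops it from turning more than about 2 mm either way.
- kettle: Red enamel kettle, about 0.7 kg, 190 mm high with its handle; origin on its underside, 18.5 mm to its +y from the middle of its round base; spout towards its +y. The body is at most 119 mm from the origin in any direction and 116 mm high, lid and knob up to 142 mm.
- kettle_base (a point): Middle of the kettle's round flat base (base radius 88 mm), on its underside. Axes as the kettle's.
- kettle_grip (a point): Point in the kettle's black handle, 177 mm above the underside and 12 mm below the handle's top, 10 mm to the -y side of the middle of the base. The handle runs along the kettle's y and is 22 mm thick across (along the kettle's x). Axes as the kettle's.
- honey_jar: Bystander: honey jar with dark lid, 70 mm across, 112 mm high. Origin at its underside.
- mug: Bystander: dark mug, 88 x 126 x 106 mm. Origin at its underside.
- lemon: Bystander: lemon, 78 x 55 x 56 mm. Origin at its underside.
- teaspoon: Bystander: teaspoon, 132 x 28 x 11 mm, lying flat. Origin at its underside.
- arrow (a point): Tip of the flat red arrow on the cream top, at the well's edge, 75 mm above the worktop and 100 mm from the burner axis on the stove's -x side; axes as the stove's. The arrow shows only roughly where the locating tab is, up to 0.3 rad (26 mm along the rim) off to either side, since the drip tray that carries it is never put back quite straight.

How it is judged:
On the way, in this order (a step that is already met when the one before it is completed fails the run):
1. the notch has caught the tab: the pan support has dropped and lies flat in its well, with the kettle still off the stove (angle between pan_support's own z axis and vertical below 0.01 rad and z of pan_support in the frame of stove below 0.0645 m and horizontal distance between kettle_base and stove above 0.15 m), for 0.2 s.
2. the kettle stands on the pan support (contact force between kettle and pan_support above 3 N and horizontal distance between kettle_base and stove below 0.03 m), for 0.2 s.
At the end, for the whole second after the job is handed in: The pan support is home over the tab: leaning less than 0.01 rad, its underside within 1.5 mm of the tray's floor; the kettle stands upright (within 0.03 rad) on the prongs, the middle of its base within 30 mm of the burner's axis, released and at rest (angle between pan_support's own z axis and vertical below 0.01 rad and z of pan_support in the frame of stove below 0.0645 m and horizontal distance between kettle_base and stove below 0.03 m and angle between kettle's own z axis and vertical below 0.03 rad and z of kettle in the frame of stove between 0.091 and 0.099 m and linear speed of each of kettle, pan_support below 0.01 m/s); the robot touches nothing.
It fails at once if the gripper or arm presses on the pan support with more than 15 N (contact force between any of the fingers, the arm and pan_support above 15 N).
It fails at once if the pan support is lifted out of its well (z of pan_support in the frame of stove above 0.079 m).
It fails at once if the kettle is dropped or banged on the pan support (more than 90 N) (contact force between kettle and pan_support above 90 N).
It fails at once if the kettle is tipped by more than 0.5 rad (angle between kettle's own z axis and vertical above 0.5 rad).
It fails at once if another object is moved by more than 30 mm (distance of any of honey_jar, mug, lemon, teaspoon from where it was at the start of the episode above 0.03 m).
It also fails if it takes over 72 s, if anything falls off the work surface, if the arm or the gripper's body presses on something with over 40 N, if the wrist force passes 120 N, or if a joint passes its speed limit or range.

## Working session

There is one attempt and no reset: what is moved stays moved. The work goes in short steps, Python scripts to look and compute and a tool call to move; the robot and the scene stay as the last step left them, time stands still between calls to the robot, and variables do not carry over. Pictures are saved under pics/ and viewed, about 8 in all and at most 12, crops included, and the job is handed in when it is done.

Besides the shell and the picture viewer there is one more tool, called after "Request:" by a JSON object that holds its "name" and its "arguments". move_arm: Moves the arm, as the interface text tells. Shifts and turns lie within -1 to 1; 1 stands for 800 mm of shift or pi rad of turn. Its arguments: {"type":"object","properties":{"jaw":{"type":"array","items":{"type":"number"}},"dp":{"type":"array","items":{"type":"array","items":{"type":"number","minimum":-1,"maximum":1}}},"rotation":{"type":"array","items":{"type":"array","items":{"type":"number","minimum":-1,"maximum":1}}},"squeeze":{"type":"number"}},"required":["jaw","dp","rotation"]}

```bash
mkdir -p pics && ls && cat > h.py <<'E'
import numpy as np, cv2
from workcell import bot, grab_frame, calibration, workorder
from scipy.spatial.transform import Rotation as R
def ray(c,u,v,z):
    K=np.array(c["camera_matrix"]);T=np.array(c["T"])
    d=T[:3,:3]@np.linalg.solve(K,[u,v,1.]);o=T[:3,3]
    return o+d*(z-o[2])/d[2]
def proj(c,p):
    K=np.array(c["camera_matrix"]);T=np.array(c["T"])
    q=K@(T[:3,:3].T@(np.array(p)-T[:3,3]));return q[:2]/q[2]
E
python3 - <<'E'
from h import *
for n in ["scene","top"]:
    f=grab_frame(n);cv2.imwrite(f"pics/{n}0.png",f);np.save(f"pics/{n}0.npy",f)
    c=calibration(n);print(n,np.round(c["camera_matrix"],1).tolist(),np.round(c["T"],3).tolist())
s=bot.observe();print({k:np.round(v,3).tolist() for k,v in s.items()})
E
```

```text
pics
scene [[475.7, 0.0, 324.2], [0.0, 475.7, 241.0], [0.0, 0.0, 1.0]] [[-0.526, -0.555, 0.645, -0.312], [-0.85, 0.323, -0.415, 0.538], [0.022, -0.767, -0.642, 0.946], [0.0, 0.0, 0.0, 1.0]]
top [[567.3, 0.0, 324.1], [0.0, 567.3, 243.7], [0.0, 0.0, 1.0]] [[0.051, -0.783, 0.62, -0.682], [-0.999, -0.046, 0.025, -0.039], [0.009, -0.62, -0.785, 1.646], [0.0, 0.0, 0.0, 1.0]]
{'clock': 0.1, 'qpos': [1.266, 0.522, -0.036, 1.6, 0.021, 1.021, -0.113], 'qd': [0.0, -0.002, 0.001, -0.001, -0.001, 0.0, 0.0], 'joint_efforts': [0.004, -92.85, 1.984, -37.053, 0.018, 0.005, -0.0], 'position': [0.145, -0.608, 0.231], 'tool_rot': [-3.141, 0.0, 0.235], 'force': [-0.849, -0.966, 0.052], 'moment': [-0.05, 0.026, -0.064], 'grip_width': 0.085}
```

View pics/scene0.png

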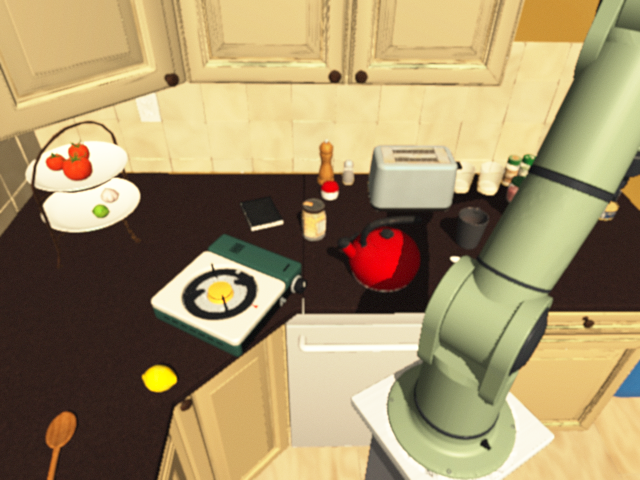

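View pics/top0.png

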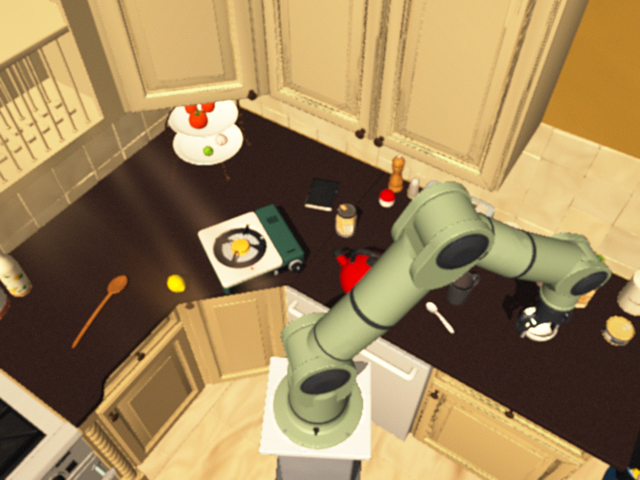

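The scene view shows the stove (burner ≈ (220,292), knob ≈ (298,284)), the kettle ≈ (385,255) with its handle ≈ (390,222), the jar (314,220) and mug (470,228). In the top view the stove is at (240,248) and the arm half hides the kettle at (355,275).

```bash
cat > m.py <<'E'
from h import *
for n,(x0,x1,y0,y1) in {"scene":(145,310,230,355),"top":(190,310,200,295)}.items():
    f=np.load(f"pics/{n}0.npy");c=calibration(n)
    h=cv2.cvtColor(f,cv2.COLOR_BGR2HSV)
    sub=np.zeros(f.shape[:2],np.uint8);sub[y0:y1,x0:x1]=255
    yel=cv2.inRange(h,(15,140,120),(35,255,255))&sub
    m=cv2.moments(yel,True);u,v=m["m10"]/m["m00"],m["m01"]/m["m00"]
    print(n,"burner",m["m00"],round(u,1),round(v,1),ray(c,u,v,.084).round(3))
    red=(cv2.inRange(h,(0,130,80),(8,255,255))|cv2.inRange(h,(172,130,80),(180,255,255)))&sub
    k=np.argwhere(red>0);print("red",len(k),k.mean(0) if len(k) else "", ray(c,*k.mean(0)[::-1],.075).round(3) if len(k) else "")
    cream=cv2.inRange(h,(10,10,170),(35,120,255))&sub
    q=cv2.findContours(cream,cv2.RETR_EXTERNAL,cv2.CHAIN_APPROX_NONE)[0];q=max(q,key=cv2.contourArea)
    P=np.array([ray(c,*p[0],.075)[:2] for p in q],np.float32)
    r=cv2.minAreaRect(P);print("cream",np.round(r[0],3),np.round(r[1],3),r[2])
    print(cv2.boxPoints(r).round(3).tolist())
    # kettle
    redall=cv2.inRange(h,(0,150,60),(8,255,255))|cv2.inRange(h,(172,150,60),(180,255,255))
    q=cv2.findContours(redall,cv2.RETR_EXTERNAL,cv2.CHAIN_APPROX_NONE)[0];q=max(q,key=cv2.contourArea)
    print("kettle bbox",cv2.boundingRect(q),cv2.contourArea(q))
    if n=="scene":
        a=cv2.resize(f[230:355,145:310],None,fx=4.5,fy=4.5,interpolation=cv2.INTER_CUBIC);cv2.imwrite("pics/c1.png",a)
        b=cv2.resize(f[200:300,320:500],None,fx=4.4,fy=4.4,interpolation=cv2.INTER_CUBIC);cv2.imwrite("pics/c2.png",b)
        for n2,p in {"burner guess":(220,292),"kettle":(385,285)}.items():print(n2,ray(c,*p,0.0))
E
python3 m.py
```

```text
scene burner 454.0 221.5 294.1 [0.509 0.308 0.084]
red 4 [306.25 255.25] [0.438 0.25  0.075]
cream [0.524 0.309] [0.272 0.229] 30.355520248413086
[[0.3490000069141388, 0.33899998664855957], [0.46399998664855957, 0.14100000262260437], [0.6990000009536743, 0.27900001406669617], [0.5830000042915344, 0.47600001096725464]]
kettle bbox (342, 227, 78, 64) 3436.0
burner guess [5.98220044e-01 2.85588333e-01 1.11022302e-16]
kettle [ 0.39006414 -0.12074056  0.        ]
top burner 324.0 244.7 256.7 [0.48  0.28  0.084]
red 0  
cream [0.526 0.307] [0.277 0.224] 30.280284881591797
[[0.3499999940395355, 0.33399999141693115], [0.46299999952316284, 0.14100000262260437], [0.7020000219345093, 0.2800000011920929], [0.5889999866485596, 0.4729999899864197]]
kettle bbox (335, 253, 37, 41) 826.5
```

View pics/c1.png

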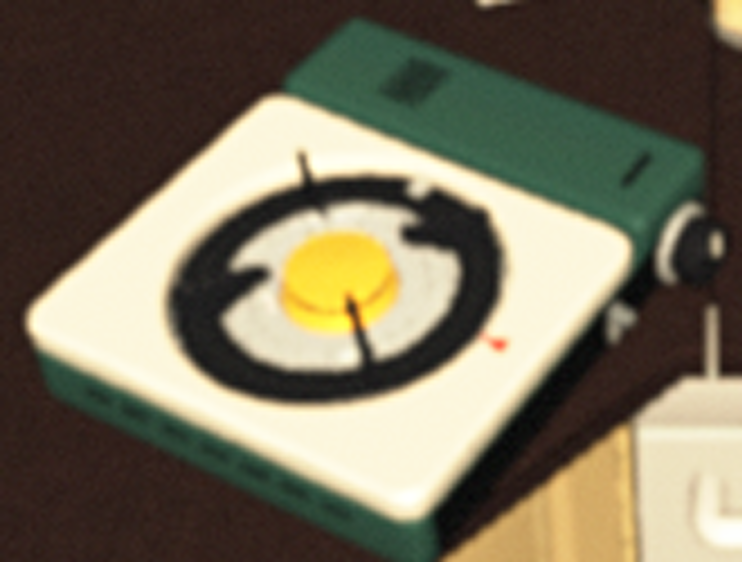

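View pics/c2.png

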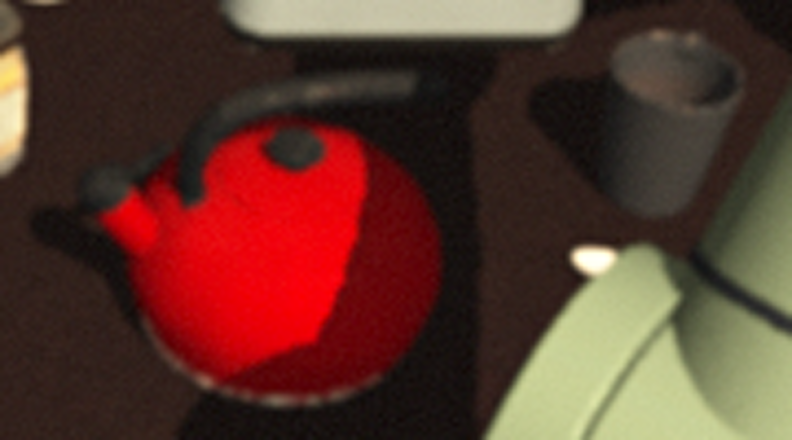

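The stove crop shows the arrow tip at crop (482,336), the notch gap at (418,187), the burner at (340,275), and prongs pointing up, down, left and right. In the kettle crop the handle runs from (200,150) to (430,80), with the spout at left (105,190) and the lid knob at (297,147).

```bash
python3 - <<'E'
from h import *
c=calibration("scene")
def S(u,v,z): return ray(c,145+u/4.5,230+v/4.5,z)
b=S(340,262,.084);print("burner",b.round(3))
print("ringL/R/T/B", [S(*p,.067).round(3)[:2].tolist() for p in [(167,297),(502,270),(330,176),(318,403)]])
f=np.load("pics/scene0.npy")
bl=(f.max(2)<75).astype(np.uint8)*255
sub=np.zeros_like(bl);sub[262:325,180:260]=255
q=max(cv2.findContours(bl&sub,cv2.RETR_EXTERNAL,cv2.CHAIN_APPROX_NONE)[0],key=cv2.contourArea)
P=np.array([ray(c,*p[0],.069)[:2] for p in q],np.float32)
A=np.c_[2*P,np.ones(len(P))]
w=np.ones(len(P),bool)
for _ in range(6):
    s=np.linalg.lstsq(A[w],(P[w]**2).sum(1),rcond=None)[0];r=np.sqrt(s[2]+s[:2]@s[:2]);e=np.linalg.norm(P-s[:2],axis=1)-r;w=abs(e)<.004
ctr=s[:2];print("ring circle",ctr.round(4),r.round(4),w.sum())
ang=lambda p:np.degrees(np.arctan2(*(p[:2]-ctr)[::-1])).round(1)
t=S(482,336,.075);print("arrow tip",t.round(3),ang(t),np.linalg.norm(t[:2]-ctr).round(3))
t=S(508,346,.075);print("arrow base",ang(t))
t=S(418,187,.067);print("notch",t.round(3),ang(t))
for n,p in {"up":(303,155),"down":(350,297),"left":(270,270),"right":(405,235)}.items():print(n,ang(S(*p,.095)))
def Kp(u,v,z): return ray(c,320+u/4.4,200+v/4.4,z).round(3)
print("knob",Kp(297,140,.14),"handle",Kp(240,100,.18),Kp(330,88,.187),Kp(430,80,.18),"spout",Kp(105,185,.12))
print("base edge L,B",Kp(150,330,0),Kp(290,400,0))
E
```

```text
burner [0.529 0.302 0.084]
ringL/R/T/B [[0.569, 0.39], [0.493, 0.221], [0.615, 0.275], [0.454, 0.347]]
ring circle [0.5298 0.3054] 0.0859 154
arrow tip [0.446 0.255 0.075] -148.7 0.098
arrow base -148.5
notch [0.58  0.234 0.067] -54.9
up -10.8
down 172.9
left 86.6
right -104.5
knob [ 0.445 -0.153  0.14 ] handle [ 0.455 -0.113  0.18 ] [ 0.431 -0.161  0.187] [ 0.413 -0.225  0.18 ] spout [ 0.488 -0.041  0.12 ]
base edge L,B [ 0.467 -0.069  0.   ] [ 0.37  -0.109  0.   ]
```

```bash
cat >> h.py <<'E'
def rows(target,yaw_deg,n,start=None):
    s=bot.observe();p=np.array(s["position"]) if start is None else np.array(start[:3])
    y=s["tool_rot"][2] if start is None else np.radians(start[3])
    dy=(np.radians(yaw_deg)-y);print("from",p.round(4),np.degrees(y).round(1),"force",np.round(s["force"],2),"t",s["clock"])
    d=(np.array(target)-p)/n;dp=[];
    for i in range(n):
        a=y+dy*i/n;M=np.array([[np.cos(a),np.sin(a),0],[np.sin(a),-np.cos(a),0],[0,0,-1]])
        dp.append((M.T@d/.8).round(4).tolist())
    print("dp",dp);print("rz",round(-dy/n/np.pi,4),"mm/row",np.linalg.norm(d)*1e3)
E
python3 -c "
from h import *
rows([.40,-.22,.42],65,10)"
```

```text
from [ 0.1453 -0.6076  0.2308] 13.5 force [-0.85 -0.97  0.05] t 0.1
dp [[0.0422, -0.0397, -0.0236], [0.0456, -0.0358, -0.0236], [0.0487, -0.0315, -0.0236], [0.0513, -0.027, -0.0236], [0.0535, -0.0223, -0.0236], [0.0553, -0.0174, -0.0236], [0.0566, -0.0124, -0.0236], [0.0575, -0.0072, -0.0236], [0.0579, -0.002, -0.0236], [0.0579, 0.0032, -0.0236]]
rz -0.0286 mm/row 50.08782917205856
```

Request:
{"name": "move_arm", "arguments": {"jaw": [0, 0, 0, 0, 0, 0, 0, 0, 0, 0], "dp": [[0.042, -0.04, -0.024], [0.046, -0.036, -0.024], [0.049, -0.032, -0.024], [0.051, -0.027, -0.024], [0.054, -0.022, -0.024], [0.055, -0.017, -0.024], [0.057, -0.012, -0.024], [0.058, -0.007, -0.024], [0.058, -0.002, -0.024], [0.058, 0.003, -0.024]], "rotation": [[0, 0, -0.0286], [0, 0, -0.0286], [0, 0, -0.0286], [0, 0, -0.0286], [0, 0, -0.0286], [0, 0, -0.0286], [0, 0, -0.0286], [0, 0, -0.0286], [0, 0, -0.0286], [0, 0, -0.0286]]}}

```text
clock: 1.35
position: [0.4019, -0.2182, 0.4239]
tool_rot: [-3.141, 0.0, 1.136]
force: [0.3, -0.2, 0.8]
grip_width: 0.0854
```

```bash
python3 - <<'E'
from h import *
s=bot.observe();c=calibration("wrist");f=grab_frame("wrist")
cv2.imwrite("pics/w1.png",f);np.savez("pics/w1.npz",f=f,K=c["camera_matrix"],T=c["T"])
print(s["clock"],np.round(s["position"],3),np.round(s["tool_rot"],3),np.round(s["qpos"],2),np.round(c["camera_matrix"],0).tolist(),np.round(c["T"],3).tolist())
E
```

```text
1.35 [ 0.402 -0.218  0.424] [-3.141  0.     1.136] [ 0.77  0.1  -0.44  1.7   0.05  1.35 -0.12] [[372.0, 0.0, 321.0], [0.0, 372.0, 238.0], [0.0, 0.0, 1.0]] [[0.907, -0.403, -0.118, 0.432], [-0.42, -0.87, -0.257, -0.153], [0.001, 0.282, -0.959, 0.567], [0.0, 0.0, 0.0, 1.0]]
```

View pics/w1.png

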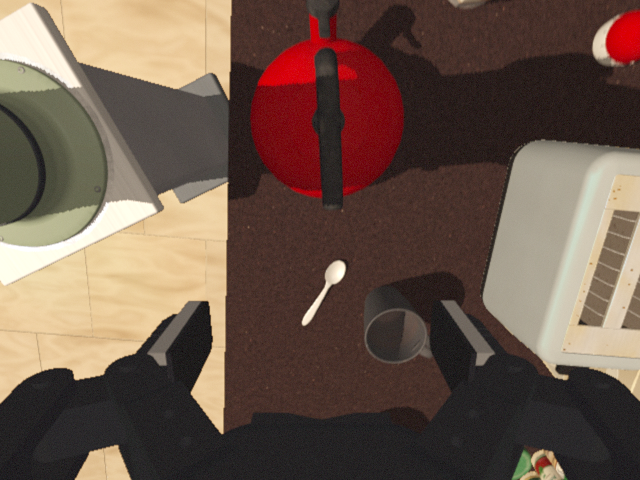

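The wrist view shows the kettle: the handle is the black bar from (327,55) to (333,205), the body circle is centred ≈ (328,117), and the spout points up the picture. The mug and spoon are below it, clear of the kettle.

```bash
python3 - <<'E'
from h import *
d=np.load("pics/w1.npz");f=d["f"];c=dict(camera_matrix=d["K"],T=d["T"])
h=cv2.cvtColor(f,cv2.COLOR_BGR2HSV)
blk=((f.max(2)<75)&(h[...,1]<140)).astype(np.uint8)
P=[]
for v in range(85,180,5):
    x=np.flatnonzero(blk[v,300:360])+300
    if len(x): P.append((np.median(x),v,len(x)))
P=np.array(P);print(P[::4].tolist())
W=np.array([ray(c,u,v,.183)[:2] for u,v,_ in P]);vx,vy,x0,y0=cv2.fitLine(W.astype(np.float32),cv2.DIST_HUBER,0,.01,.01).ravel()
print("handle dir",np.degrees(np.arctan2(-vy,-vx)),np.degrees(np.arctan2(vy,vx)),x0,y0)
red=cv2.inRange(h,(0,120,40),(8,255,255))|cv2.inRange(h,(172,120,40),(180,255,255))
red[:, 450:]=0
red=cv2.morphologyEx(red,cv2.MORPH_CLOSE,np.ones((35,35)));red=cv2.morphologyEx(red,cv2.MORPH_OPEN,np.ones((45,45)))
q=max(cv2.findContours(red,cv2.RETR_EXTERNAL,cv2.CHAIN_APPROX_NONE)[0],key=cv2.contourArea)
(u,v),r=cv2.minEnclosingCircle(q);m=cv2.moments(q);print("body",u,v,r,m["m10"]/m["m00"],m["m01"]/m["m00"])
for z in (.03,.05,.07):print(z,ray(c,m["m10"]/m["m00"],m["m01"]/m["m00"],z).round(3))
print("knob?",[ray(c,328,121,z).round(3) for z in (.14,)],"ends",ray(c,327,50,.16).round(3),ray(c,333,207,.165).round(3))
print("now to stove");rows([.512,.373,.30],195,16)
E
```

```text
[[327.0, 85.0, 23.0], [328.5, 105.0, 22.0], [328.0, 125.0, 31.0], [330.0, 145.0, 21.0], [331.0, 165.0, 21.0]]
handle dir -111.66767 68.33232 0.4385077 -0.16077785
body 337.0 205.5 233.56219482421875 331.23640051669986 195.2300531969774
0.03 [ 0.408 -0.244  0.03 ]
0.05 [ 0.409 -0.241  0.05 ]
0.07 [ 0.409 -0.237  0.07 ]
knob? [array([ 0.443, -0.149,  0.14 ])] ends [ 0.47  -0.088  0.16 ] [ 0.41  -0.234  0.165]
now to stove
from [ 0.4053 -0.2132  0.4262] 65.7 force [1.79 8.5  0.83] t 1.4
dp [[0.0452, -0.0112, 0.0099], [0.0463, -0.0048, 0.0099], [0.0465, 0.0018, 0.0099], [0.0458, 0.0083, 0.0099], [0.0442, 0.0147, 0.0099], [0.0417, 0.0207, 0.0099], [0.0384, 0.0264, 0.0099], [0.0343, 0.0315, 0.0099], [0.0295, 0.036, 0.0099], [0.0241, 0.0398, 0.0099], [0.0183, 0.0428, 0.0099], [0.0121, 0.0449, 0.0099], [0.0057, 0.0462, 0.0099], [-0.0009, 0.0465, 0.0099], [-0.0074, 0.046, 0.0099], [-0.0138, 0.0445, 0.0099]]
rz -0.0449 mm/row 38.06577648030099
```

Request:
{"name": "move_arm", "arguments": {"jaw": [255, 255, 255, 255, 255, 255, 255, 255, 255, 255], "dp": [[0.045, -0.011, 0.01], [0.046, -0.005, 0.01], [0.046, 0.002, 0.01], [0.046, 0.008, 0.01], [0.044, 0.015, 0.01], [0.042, 0.021, 0.01], [0.038, 0.026, 0.01], [0.034, 0.032, 0.01], [0.03, 0.036, 0.01], [0.024, 0.04, 0.01]], "rotation": [[0, 0, -0.045], [0, 0, -0.045], [0, 0, -0.045], [0, 0, -0.045], [0, 0, -0.045], [0, 0, -0.045], [0, 0, -0.045], [0, 0, -0.045], [0, 0, -0.045], [0, 0, -0.045]]}}

```text
clock: 2.65
position: [0.473, 0.1464, 0.3429]
tool_rot: [-3.141, -0.0, 2.551]
force: [0.5, -0.2, -0.2]
grip_width: -0.0002
```

Request:
{"name": "move_arm", "arguments": {"jaw": [255, 255, 255, 255, 255, 255, 255, 255], "dp": [[0.018, 0.043, 0.01], [0.012, 0.045, 0.01], [0.006, 0.046, 0.01], [-0.001, 0.046, 0.01], [-0.007, 0.046, 0.01], [-0.014, 0.045, 0.01], [0, 0, 0], [0, 0, 0]], "rotation": [[0, 0, -0.045], [0, 0, -0.045], [0, 0, -0.045], [0, 0, -0.045], [0, 0, -0.045], [0, 0, -0.045], [0, 0, 0], [0, 0, 0]]}}

```text
clock: 3.65
position: [0.5149, 0.3644, 0.295]
tool_rot: [-3.141, -0.001, -2.889]
force: [-0.4, -0.6, -0.8]
grip_width: 0.0001
```

```bash
python3 - <<'E'
from h import *
s=bot.observe();c=calibration("wrist");f=grab_frame("wrist")
cv2.imwrite("pics/w2.png",f);np.savez("pics/w2.npz",f=f,K=c["camera_matrix"],T=c["T"])
print(s["clock"],np.round(s["position"],3),np.round(s["tool_rot"],3),np.round(s["qpos"],2),np.round(c["T"],3).tolist())
E
```

```text
3.65 [0.515 0.364 0.295] [-3.141e+00 -1.000e-03 -2.889e+00] [-0.11  0.64 -0.98  1.47  0.54  1.32  0.69] [[-0.251, 0.928, 0.275, 0.445], [0.968, 0.241, 0.071, 0.346], [-0.0, 0.284, -0.959, 0.438], [0.0, 0.0, 0.0, 1.0]]
```

View pics/w2.png

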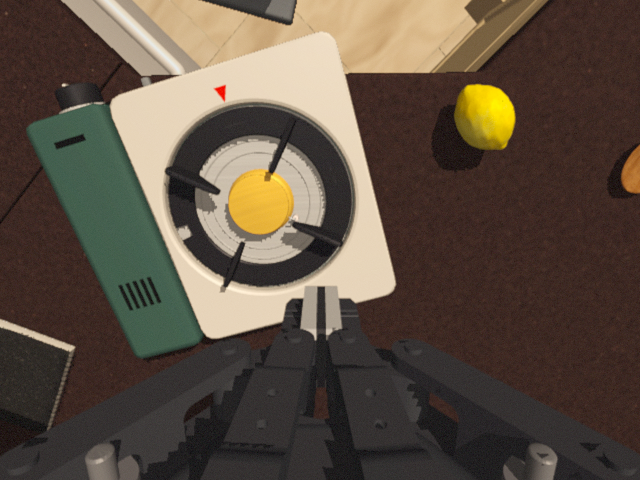

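The wrist view is clear: the burner is at (261,202), the arrow tip at (225,101) and the notch gap at (184,233). The prongs run toward (292,120), (167,172), (228,285) and (340,243), with the closed finger in view at (321,300).

```bash
python3 - <<'E'
from h import *
d=np.load("pics/w2.npz");f=d["f"];c=dict(camera_matrix=d["K"],T=d["T"])
h=cv2.cvtColor(f,cv2.COLOR_BGR2HSV)
y=cv2.inRange(h,(15,180,120),(30,255,255));y[:,380:]=0
n,l,s,ce=cv2.connectedComponentsWithStats(y);i=1+np.argmax(s[1:,4]);b=ray(c,*ce[i],.084);print("burner",ce[i],b.round(4),s[i])
r=(cv2.inRange(h,(0,150,120),(6,255,255))|cv2.inRange(h,(174,150,120),(180,255,255)));r[:,320:]=0;r[150:]=0
q=max(cv2.findContours(r,cv2.RETR_EXTERNAL,cv2.CHAIN_APPROX_NONE)[0],key=cv2.contourArea)
W=np.array([ray(c,*p[0],.075)[:2] for p in q]);dist=np.linalg.norm(W-b[:2],axis=1);t=W[dist.argmin()]
print("arrow tip",t.round(4),dist.min().round(4),"mean ang",np.degrees(np.arctan2(*(W.mean(0)-b[:2])[::-1])).round(1))
# cream -> dark boundary of ring (flange outer edge)
ctr=np.array([261,198.]);P=[]
for a in np.radians(np.arange(0,360,6)):
    for R in range(125,60,-1):
        u,v=ctr+R*np.array([np.cos(a),np.sin(a)])
        if f[int(v),int(u)].max()<70: P.append(ray(c,u,v,.068)[:2]);break
P=np.array(P);w=np.ones(len(P),bool);A=np.c_[2*P,np.ones(len(P))]
for _ in range(8):
    s=np.linalg.lstsq(A[w],(P[w]**2).sum(1),rcond=None)[0];rr=np.sqrt(s[2]+s[:2]@s[:2]);e=np.linalg.norm(P-s[:2],axis=1)-rr;w=abs(e)<.003
print("ring",s[:2].round(4),rr.round(4),w.sum())
o=s[:2]
an=lambda u,v,z:(lambda p:(np.degrees(np.arctan2(*(p-o)[::-1])).round(1),np.linalg.norm(p-o).round(3)))(ray(c,u,v,z)[:2])
print("notch",an(184,233,.066),"arrow",np.degrees(np.arctan2(*(t-o)[::-1])))
for p in [(268,178),(218,191),(242,245),(291,221)]:print("prong tip in",an(*p,.097))
for p in [(292,120),(167,172),(228,285),(340,243)]:print("out",an(*p,.093))
print(bot.observe()["position"])
E
```

```text
burner [260.02289837 201.82340025] [0.5262 0.3066 0.084 ] [ 229  170   64   64 3188]
arrow tip [0.4437 0.254 ] 0.0978 mean ang -147.7
ring [0.5304 0.3048] 0.0909 44
notch (np.float64(-53.4), np.float64(0.087)) arrow -149.66631268484977
prong tip in (np.float64(169.3), np.float64(0.031))
prong tip in (np.float64(-101.4), np.float64(0.037))
prong tip in (np.float64(-7.2), np.float64(0.039))
prong tip in (np.float64(84.4), np.float64(0.036))
out (np.float64(170.0), np.float64(0.087))
out (np.float64(-98.0), np.float64(0.087))
out (np.float64(-7.3), np.float64(0.086))
out (np.float64(80.8), np.float64(0.088))
[0.51510762 0.36405556 0.29530675]
```

```bash
python3 -c "
from h import *
rows([.5114,.3712,.084],195-360,6)"
```

```text
from [0.5151 0.3641 0.2953] -165.6 force [-0.38 -0.69  0.01] t 3.7
dp [[0.0004, 0.0016, 0.044], [0.0004, 0.0016, 0.044], [0.0004, 0.0016, 0.044], [0.0004, 0.0016, 0.044], [0.0004, 0.0016, 0.044], [0.0004, 0.0016, 0.044]]
rz -0.0005 mm/row 35.24333363074302
```

Request:
{"name": "move_arm", "arguments": {"jaw": [255, 255, 255, 255, 255, 255, 255, 255, 255], "dp": [[0.001, 0.005, 0.02], [0.001, 0.005, 0.04], [0, 0, 0.055], [0, 0, 0.055], [0, 0, 0.045], [0, 0, 0.03], [0, 0, 0.018], [0, 0, 0], [0, 0, 0]], "rotation": [[0, 0, 0], [0, 0, 0], [0, 0, 0], [0, 0, 0], [0, 0, 0], [0, 0, 0], [0, 0, 0], [0, 0, 0], [0, 0, 0]]}}

```text
clock: 4.82
position: [0.5118, 0.3726, 0.086]
tool_rot: [3.141, 0.001, -2.888]
force: [0.0, 0.3, 0.6]
grip_width: 0.0001
```

Request:
{"name": "move_arm", "arguments": {"jaw": [255, 255, 255, 255, 255, 255, 255, 255, 255, 255], "dp": [[-0.003, 0, 0], [-0.003, -0.0001, 0], [-0.003, 0, 0], [-0.0015, 0, 0], [-0.0015, 0, 0], [-0.0015, 0, 0], [-0.0015, 0, 0], [-0.0015, 0, 0], [-0.0015, 0, 0], [-0.0015, 0, 0]], "rotation": [[0, 0, 0.0111], [0, 0, 0.0111], [0, 0, 0.0111], [0, 0, 0.0056], [0, 0, 0.0056], [0, 0, 0.0056], [0, 0, 0.0056], [0, 0, 0.0056], [0, 0, 0.0056], [0, 0, 0.0056]]}}

```text
clock: 6.08
position: [0.5268, 0.3745, 0.0849]
tool_rot: [3.142, -0.0, -3.117]
force: [0.0, 0.5, 0.1]
grip_width: -0.0003
```

Request:
{"name": "move_arm", "arguments": {"jaw": [255, 255, 255, 255, 255, 255, 255, 255, 255, 255], "dp": [[-0.0015, 0, 0], [-0.0015, 0, 0], [-0.0015, 0, 0], [-0.0015, 0, 0], [-0.0022, 0, 0], [-0.0022, -0.0001, 0], [-0.0022, 0, 0], [-0.0022, -0.0001, 0], [-0.0022, 0, 0], [-0.0022, 0, 0]], "rotation": [[0, 0, 0.0056], [0, 0, 0.0056], [0, 0, 0.0056], [0, 0, 0.0056], [0, 0, 0.0083], [0, 0, 0.0083], [0, 0, 0.0083], [0, 0, 0.0083], [0, 0, 0.0083], [0, 0, 0.0083]]}}

```text
clock: 7.32
position: [0.5421, 0.3733, 0.085]
tool_rot: [3.141, 0.0, 2.939]
force: [-2.7, 2.2, 0.4]
grip_width: -0.0003
```

Request:
{"name": "move_arm", "arguments": {"jaw": [255, 255, 255, 255, 255, 255, 255, 255, 255, 255], "dp": [[-0.0037, -0.0001, 0], [-0.0037, -0.0001, 0], [-0.0037, -0.0001, 0], [-0.0037, -0.0001, 0], [-0.0037, -0.0001, 0], [-0.0037, -0.0001, 0], [-0.0037, -0.0001, 0], [-0.0037, -0.0001, 0], [-0.0037, -0.0001, 0], [-0.0037, -0.0001, 0]], "rotation": [[0, 0, 0.0139], [0, 0, 0.0139], [0, 0, 0.0139], [0, 0, 0.0139], [0, 0, 0.0139], [0, 0, 0.0139], [0, 0, 0.0139], [0, 0, 0.0139], [0, 0, 0.0139], [0, 0, 0.0139]]}}

```text
clock: 8.57
position: [0.569, 0.3608, 0.0848]
tool_rot: [-3.141, 0.0, 2.501]
force: [-1.5, 2.2, -0.4]
grip_width: 0.0
```

Request:
{"name": "move_arm", "arguments": {"jaw": [255, 255, 255, 255, 255, 255, 255, 255, 255, 255], "dp": [[-0.0037, -0.0001, 0], [-0.0037, -0.0001, 0], [-0.0037, -0.0001, 0], [-0.0037, -0.0001, 0], [-0.0037, -0.0001, 0], [-0.0037, -0.0001, 0], [-0.0037, -0.0001, 0], [-0.0037, -0.0001, 0], [-0.0037, -0.0001, 0], [-0.0037, -0.0001, 0]], "rotation": [[0, 0, 0.0139], [0, 0, 0.0139], [0, 0, 0.0139], [0, 0, 0.0139], [0, 0, 0.0139], [0, 0, 0.0139], [0, 0, 0.0139], [0, 0, 0.0139], [0, 0, 0.0139], [0, 0, 0.0139]]}}

```text
clock: 9.82
position: [0.5881, 0.3387, 0.0849]
tool_rot: [3.141, -0.0, 2.064]
force: [0.8, 3.3, -0.2]
grip_width: 0.0003
```

```bash
python3 - <<'E'
from h import *
s=bot.observe();c=calibration("wrist");f=grab_frame("wrist")
cv2.imwrite("pics/w3.png",f);np.savez("pics/w3.npz",f=f,K=c["camera_matrix"],T=c["T"])
print(s["clock"],np.round(s["position"],4),np.round(s["tool_rot"],3),np.round(s["qpos"],2),np.round(s["force"],2))
print([proj(c,[.529+.088*np.cos(np.radians(a)),.3055+.088*np.sin(np.radians(a)),.068]).round() for a in (-120,-150)])
E
```

```text
9.825 [0.5881 0.3387 0.0849] [ 3.141 -0.     2.064] [-0.28  0.82 -0.55  1.53  0.5   0.93 -0.49] [ 0.78  3.3  -0.23]
[array([ 36., 375.]), array([-11., 296.])]
```

View pics/w3.png

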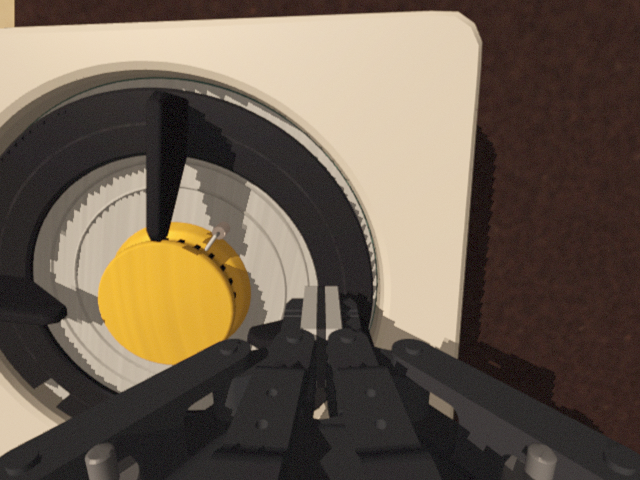

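The support has turned: one prong is now at (160,165), and the notch shows as a light patch at ≈ (45,390).

```bash
python3 - <<'E'
from h import *
d=np.load("pics/w3.npz");c=dict(camera_matrix=d["K"],T=d["T"])
o=np.array([.529,.3055])
for n,p,z in [("notch",(45,390),.068),("prong out",(168,95),.095),("prong in",(157,238),.095),("prong L in",(62,312),.095)]:
    q=ray(c,*p,z)[:2]-o;print(n,np.degrees(np.arctan2(*q[::-1])).round(1),np.linalg.norm(q).round(3))
E
```

```text
notch -114.4 0.091
prong out 106.9 0.085
prong in 106.6 0.034
prong L in -156.8 0.035
```

Request:
{"name": "move_arm", "arguments": {"jaw": [255, 255, 255, 255, 255, 255, 255], "dp": [[-0.0022, -0.0001, 0], [-0.0022, 0, 0], [-0.0022, 0, 0], [-0.0022, -0.0001, 0], [-0.0022, 0, 0], [-0.0022, 0, 0], [-0.0022, 0, 0]], "rotation": [[0, 0, 0.0083], [0, 0, 0.0083], [0, 0, 0.0083], [0, 0, 0.0083], [0, 0, 0.0083], [0, 0, 0.0083], [0, 0, 0.0083]]}}

```text
clock: 10.75
position: [0.5928, 0.3273, 0.0849]
tool_rot: [-3.141, 0.0, 1.883]
force: [-0.1, 2.8, -1.4]
grip_width: 0.0001
```

Request:
{"name": "move_arm", "arguments": {"jaw": [255, 255, 255, 255, 255], "dp": [[-0.0009, 0, 0], [-0.0009, 0, 0], [-0.0009, 0, 0], [-0.0009, 0, 0], [-0.0009, -0.0001, 0]], "rotation": [[0, 0, 0.0033], [0, 0, 0.0033], [0, 0, 0.0033], [0, 0, 0.0033], [0, 0, 0.0033]]}}

```text
clock: 11.38
position: [0.5938, 0.3239, 0.0849]
tool_rot: [-3.142, 0.0, 1.832]
force: [-0.2, 2.1, -0.8]
grip_width: -0.0002
```

Request:
{"name": "move_arm", "arguments": {"jaw": [255, 255, 255, 255, 255], "dp": [[-0.0009, 0, 0], [-0.0009, 0, 0], [-0.0009, 0, 0], [-0.0009, 0, 0], [-0.0009, -0.0001, 0]], "rotation": [[0, 0, 0.0033], [0, 0, 0.0033], [0, 0, 0.0033], [0, 0, 0.0033], [0, 0, 0.0033]]}}

```text
clock: 12.0
position: [0.5947, 0.3206, 0.085]
tool_rot: [3.141, -0.0, 1.78]
force: [2.5, 3.4, -1.2]
grip_width: -0.0003
```

Request:
{"name": "move_arm", "arguments": {"jaw": [255, 255, 255, 255, 255], "dp": [[-0.0009, 0, 0], [-0.0009, 0, 0], [-0.0009, 0, 0], [-0.0009, 0, 0], [-0.0009, -0.0001, 0]], "rotation": [[0, 0, 0.0033], [0, 0, 0.0033], [0, 0, 0.0033], [0, 0, 0.0033], [0, 0, 0.0033]]}}

```text
clock: 12.62
position: [0.5951, 0.3168, 0.0849]
tool_rot: [-3.142, 0.0, 1.728]
force: [0.3, 3.6, 0.6]
grip_width: 0.0002
```

Request:
{"name": "move_arm", "arguments": {"jaw": [255, 255, 255, 255], "dp": [[-0.0009, 0, 0], [-0.0009, 0, 0], [-0.0009, 0, 0], [-0.0009, 0, 0]], "rotation": [[0, 0, 0.0033], [0, 0, 0.0033], [0, 0, 0.0033], [0, 0, 0.0033]]}}

```text
clock: 13.12
position: [0.5955, 0.314, 0.0849]
tool_rot: [-3.142, 0.0, 1.687]
force: [0.3, 2.1, -0.0]
grip_width: -0.0001
```

Request:
{"name": "move_arm", "arguments": {"jaw": [255, 255, 255, 255, 255], "dp": [[-0.0009, 0, 0], [-0.0009, 0, 0], [-0.0009, 0, 0], [-0.0009, 0, 0], [-0.0009, -0.0001, 0]], "rotation": [[0, 0, 0.0033], [0, 0, 0.0033], [0, 0, 0.0033], [0, 0, 0.0033], [0, 0, 0.0033]]}}

```text
clock: 13.75
position: [0.5959, 0.3104, 0.0849]
tool_rot: [3.141, -0.0, 1.635]
force: [0.8, 3.4, -0.7]
grip_width: 0.0001
```

Request:
{"name": "move_arm", "arguments": {"jaw": [255, 255, 255, 255, 255], "dp": [[-0.0009, 0, 0], [-0.0009, 0, 0], [-0.0009, 0, 0], [-0.0009, 0, 0], [-0.0009, -0.0001, 0]], "rotation": [[0, 0, 0.0033], [0, 0, 0.0033], [0, 0, 0.0033], [0, 0, 0.0033], [0, 0, 0.0033]]}}

```text
clock: 14.38
position: [0.5959, 0.3069, 0.0849]
tool_rot: [3.142, -0.0, 1.583]
force: [1.4, 3.1, -0.2]
grip_width: -0.0001
```

Request:
{"name": "move_arm", "arguments": {"jaw": [255, 255, 255, 255, 255], "dp": [[-0.0009, 0, 0], [-0.0009, 0, 0], [-0.0009, 0, 0], [-0.0009, 0, 0], [-0.0009, -0.0001, 0]], "rotation": [[0, 0, 0.0033], [0, 0, 0.0033], [0, 0, 0.0033], [0, 0, 0.0033], [0, 0, 0.0033]]}}

```text
clock: 15.0
position: [0.5958, 0.3032, 0.0849]
tool_rot: [-3.142, 0.0, 1.531]
force: [1.5, 2.2, -1.1]
grip_width: 0.0002
```

Request:
{"name": "move_arm", "arguments": {"jaw": [255, 255, 255, 255, 255], "dp": [[-0.0009, 0, 0], [-0.0009, 0, 0], [-0.0009, 0, 0], [-0.0009, 0, 0], [-0.0009, -0.0001, 0]], "rotation": [[0, 0, 0.0033], [0, 0, 0.0033], [0, 0, 0.0033], [0, 0, 0.0033], [0, 0, 0.0033]]}}

```text
clock: 15.62
position: [0.5956, 0.2997, 0.085]
tool_rot: [3.141, -0.0, 1.48]
force: [2.5, 3.2, -1.0]
grip_width: 0.0
```

Request:
{"name": "move_arm", "arguments": {"jaw": [255, 255, 255, 255, 255], "dp": [[-0.0009, 0, 0], [-0.0009, 0, 0], [-0.0009, 0, 0], [-0.0009, 0, 0], [-0.0009, -0.0001, 0]], "rotation": [[0, 0, 0.0033], [0, 0, 0.0033], [0, 0, 0.0033], [0, 0, 0.0033], [0, 0, 0.0033]]}}

```text
clock: 16.25
position: [0.595, 0.2961, 0.0849]
tool_rot: [3.142, -0.0, 1.428]
force: [3.0, 2.6, -0.1]
grip_width: -0.0001
```

Request:
{"name": "move_arm", "arguments": {"jaw": [255, 255, 255, 255, 255], "dp": [[-0.0009, 0, 0], [-0.0009, 0, 0], [-0.0009, 0, 0], [-0.0009, 0, 0], [-0.0009, -0.0001, 0]], "rotation": [[0, 0, 0.0033], [0, 0, 0.0033], [0, 0, 0.0033], [0, 0, 0.0033], [0, 0, 0.0033]]}}

```text
clock: 16.88
position: [0.5943, 0.2926, 0.0849]
tool_rot: [-3.142, 0.0, 1.376]
force: [2.6, 2.2, 0.1]
grip_width: 0.0003
```

Request:
{"name": "move_arm", "arguments": {"jaw": [255, 255, 255, 255, 255], "dp": [[-0.0009, 0, 0], [-0.0009, 0, 0], [-0.0009, 0, 0], [-0.0009, 0, 0], [-0.0009, -0.0001, 0]], "rotation": [[0, 0, 0.0033], [0, 0, 0.0033], [0, 0, 0.0033], [0, 0, 0.0033], [0, 0, 0.0033]]}}

```text
clock: 17.5
position: [0.5935, 0.2891, 0.0849]
tool_rot: [3.142, -0.0, 1.324]
force: [2.6, 2.3, 0.9]
grip_width: 0.0001
```

Request:
{"name": "move_arm", "arguments": {"jaw": [255, 255, 255, 255, 255], "dp": [[-0.0009, 0, 0], [-0.0009, 0, 0], [-0.0009, 0, 0], [-0.0009, 0, 0], [-0.0009, -0.0001, 0]], "rotation": [[0, 0, 0.0033], [0, 0, 0.0033], [0, 0, 0.0033], [0, 0, 0.0033], [0, 0, 0.0033]]}}

```text
clock: 18.12
position: [0.5924, 0.2856, 0.0849]
tool_rot: [-3.142, 0.0, 1.272]
force: [2.7, 2.9, 0.3]
grip_width: 0.0001
```

Request:
{"name": "move_arm", "arguments": {"jaw": [255, 255, 255, 255, 255], "dp": [[-0.0009, 0, 0], [-0.0009, 0, 0], [-0.0009, 0, 0], [-0.0009, 0, 0], [-0.0009, -0.0001, 0]], "rotation": [[0, 0, 0.0033], [0, 0, 0.0033], [0, 0, 0.0033], [0, 0, 0.0033], [0, 0, 0.0033]]}}

```text
clock: 18.75
position: [0.5912, 0.2822, 0.0849]
tool_rot: [-3.142, 0.0, 1.221]
force: [2.0, 1.9, -0.1]
grip_width: 0.0004
```

```bash
python3 - <<'E'
from h import *
f=grab_frame("scene");cv2.imwrite("pics/s2full.png",f);np.save("pics/s2.npy",f)
cv2.imwrite("pics/s2.png",cv2.resize(f[230:355,145:310],None,fx=4.5,fy=4.5,interpolation=cv2.INTER_CUBIC))
s=bot.observe();print(s["clock"],np.round(s["position"],4),np.round(s["force"],2),np.round(s["qpos"],2))
E
```

```text
18.8 [0.5912 0.2821 0.0849] [ 3.05  2.42 -0.86] [-0.31  0.76 -0.35  1.61  0.32  0.83 -1.14]
```

View pics/s2.png

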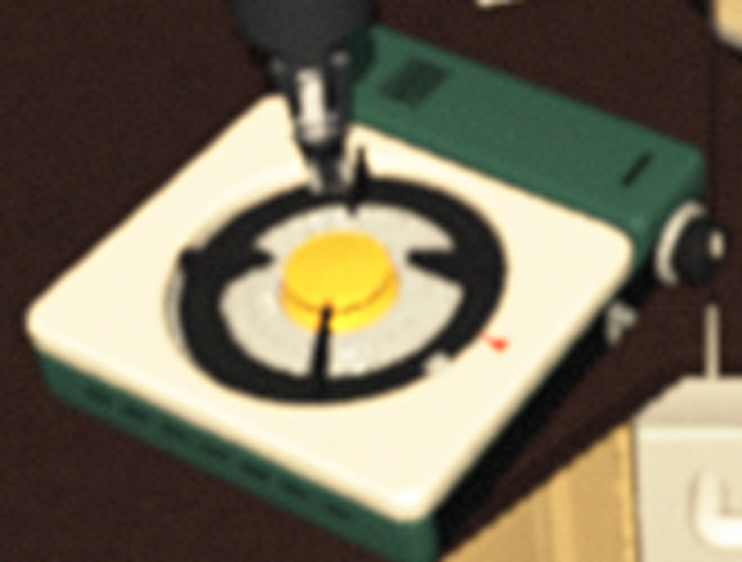

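The notch is at crop (437,363), a little clockwise past the arrow tip (482,336), and has not yet dropped. The fingertip is against the far prong at (330,185).

```bash
python3 - <<'E'
from h import *
c=calibration("scene");o=np.array([.529,.3055])
for n,p,z in [("notch",(437,361),.067),("arrow",(482,336),.075),("prong dn in",(326,312),.095),("pr R in",(412,257),.095),("pr L in",(268,257),.095),("pr L out",(190,255),.095)]:
    q=ray(c,145+p[0]/4.5,230+p[1]/4.5,z)[:2]-o;print(n,np.degrees(np.arctan2(*q[::-1])).round(1),np.linalg.norm(q).round(3))
E
```

```text
notch -162.8 0.084
arrow -148.4 0.097
prong dn in 154.5 0.046
pr R in -126.9 0.045
pr L in 68.0 0.034
pr L out 62.1 0.077
```

Request:
{"name": "move_arm", "arguments": {"jaw": [255, 255, 255, 255, 255], "dp": [[-0.0009, 0, 0], [-0.0009, 0, 0], [-0.0009, 0, 0], [-0.0009, 0, 0], [-0.0009, -0.0001, 0]], "rotation": [[0, 0, 0.0033], [0, 0, 0.0033], [0, 0, 0.0033], [0, 0, 0.0033], [0, 0, 0.0033]]}}

```text
clock: 19.42
position: [0.5913, 0.2804, 0.0857]
tool_rot: [3.14, -0.004, 1.169]
force: [11.3, 9.4, -0.7]
grip_width: -0.0002
```

Request:
{"name": "move_arm", "arguments": {"jaw": [255, 255, 255, 255], "dp": [[0.004, 0, 0], [0.003, 0, 0], [0.005, 0, 0], [0, 0, 0]], "rotation": [[0, 0, 0], [0, 0, 0], [0, 0, 0], [0, 0, 0]]}}

```text
clock: 19.92
position: [0.5935, 0.288, 0.0848]
tool_rot: [-3.141, 0.0, 1.17]
force: [0.3, 0.6, -0.6]
grip_width: -0.0001
```

```bash
python3 - <<'E'
from h import *
s=bot.observe();f=grab_frame("scene");c=calibration("scene");np.save("pics/s3.npy",f)
cv2.imwrite("pics/s3.png",cv2.resize(f[250:335,170:275],None,fx=7,fy=7,interpolation=cv2.INTER_CUBIC))
print(s["clock"],np.round(s["position"],4),np.round(s["tool_rot"],3),np.round(s["force"],2))
E
```

```text
19.925 [0.5935 0.288  0.0848] [-3.141  0.     1.17 ] [ 0.33  0.65 -0.56]
```

View pics/s3.png

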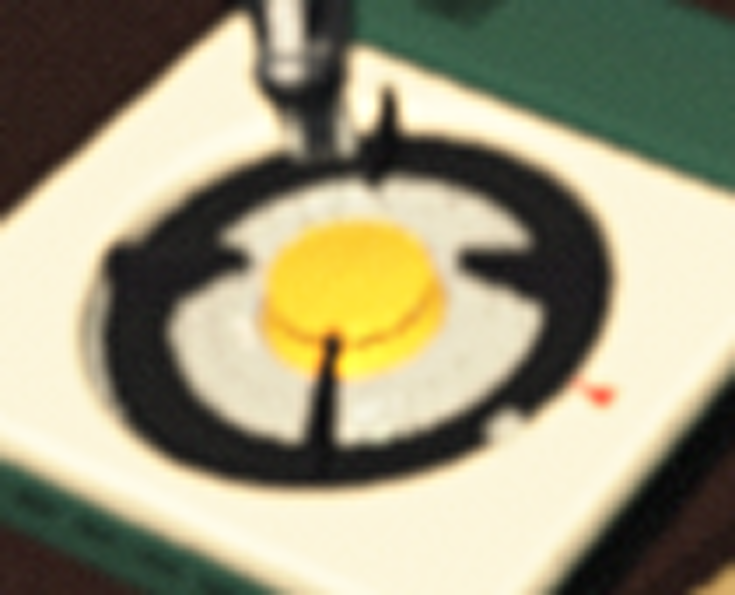

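The ring looks similar, with the notch at crop (505,425) and the contact force gone. The picture alone doesn't settle whether it dropped, so I compare ring edges numerically across the three frames.

```bash
python3 - <<'E'
from h import *
c=calibration("scene")
F={n:cv2.cvtColor(np.load(f"pics/{n}.npy"),cv2.COLOR_BGR2GRAY).astype(float) for n in("scene0","s2","s3")}
def edge(g,p0,p1):  # outer->inner, subpixel crossing of 110
    t=np.linspace(0,1,200);x=np.array(p0)[None]*(1-t[:,None])+np.array(p1)[None]*t[:,None]
    v=cv2.remap(g.astype(np.float32),x[:,0].astype(np.float32)[None],x[:,1].astype(np.float32)[None],cv2.INTER_LINEAR)[0]
    i=np.flatnonzero(v<100)
    return t[i[0]]*np.linalg.norm(np.subtract(p1,p0)) if len(i) else np.nan
o=np.array([.529,.3055])
for a in range(-180,180,15):
    d=np.array([np.cos(np.radians(a)),np.sin(np.radians(a))])
    p=lambda r:proj(c,[*(o+r*d),.067])
    k=1000*.045/np.linalg.norm(p(.115)-p(.07))
    print(a,{n:round(115-k*edge(g,p(.115),p(.07)),1) for n,g in F.items()})
E
```

```text
-180 {'scene0': np.float64(84.2), 's2': np.float64(84.5), 's3': np.float64(84.5)}
-165 {'scene0': np.float64(85.2), 's2': np.float64(77.2), 's3': np.float64(77.2)}
-150 {'scene0': np.float64(86.5), 's2': np.float64(87.0), 's3': np.float64(87.0)}
-135 {'scene0': np.float64(87.6), 's2': np.float64(88.8), 's3': np.float64(88.8)}
-120 {'scene0': np.float64(89.2), 's2': np.float64(91.3), 's3': np.float64(91.3)}
-105 {'scene0': np.float64(91.5), 's2': np.float64(92.8), 's3': np.float64(92.8)}
-90 {'scene0': np.float64(93.5), 's2': np.float64(93.3), 's3': np.float64(93.5)}
-75 {'scene0': np.float64(92.8), 's2': np.float64(92.6), 's3': np.float64(93.3)}
-60 {'scene0': np.float64(91.5), 's2': np.float64(91.7), 's3': np.float64(92.4)}
-45 {'scene0': np.float64(91.9), 's2': np.float64(90.8), 's3': np.float64(91.0)}
-30 {'scene0': np.float64(90.6), 's2': np.float64(105.1), 's3': np.float64(109.6)}
-15 {'scene0': np.float64(90.4), 's2': np.float64(115.0), 's3': np.float64(115.0)}
0 {'scene0': np.float64(89.4), 's2': np.float64(88.5), 's3': np.float64(89.0)}
15 {'scene0': np.float64(90.4), 's2': np.float64(88.8), 's3': np.float64(89.0)}
30 {'scene0': np.float64(90.6), 's2': np.float64(88.3), 's3': np.float64(89.4)}
45 {'scene0': np.float64(91.7), 's2': np.float64(96.5), 's3': np.float64(96.2)}
60 {'scene0': np.float64(93.1), 's2': np.float64(88.1), 's3': np.float64(88.1)}
75 {'scene0': np.float64(91.0), 's2': np.float64(87.4), 's3': np.float64(87.2)}
90 {'scene0': np.float64(89.7), 's2': np.float64(88.1), 's3': np.float64(88.1)}
105 {'scene0': np.float64(88.3), 's2': np.float64(87.9), 's3': np.float64(87.9)}
120 {'scene0': np.float64(86.3), 's2': np.float64(86.3), 's3': np.float64(86.3)}
135 {'scene0': np.float64(84.7), 's2': np.float64(84.9), 's3': np.float64(84.7)}
150 {'scene0': np.float64(83.6), 's2': np.float64(84.0), 's3': np.float64(84.0)}
165 {'scene0': np.float64(82.9), 's2': np.float64(83.6), 's3': np.float64(83.8)}
```

```bash
python3 - <<'E'
from h import *
c=calibration("scene")
F={n:cv2.cvtColor(np.load(f"pics/{n}.npy"),cv2.COLOR_BGR2GRAY).astype(np.float32) for n in("scene0","s2","s3")}
o=np.array([.529,.3055])
r=np.arange(48,92,.5)
for a in list(range(105,256,10)):
    d=np.array([np.cos(np.radians(a)),np.sin(np.radians(a))])
    x=np.array([proj(c,[*(o+q/1000*d),.067]) for q in r],np.float32)
    out={}
    for n,g in F.items():
        v=cv2.remap(g,x[:,0].copy()[None],x[:,1].copy()[None],cv2.INTER_LINEAR)[0]
        i=np.flatnonzero(v<105);out[n]=r[i[0]] if len(i) else None
    print(a,{k:float(v) if v else v for k,v in out.items()})
E
```

```text
105 {'scene0': 65.5, 's2': 65.0, 's3': 65.0}
115 {'scene0': 65.5, 's2': 65.5, 's3': 65.5}
125 {'scene0': 64.5, 's2': 66.0, 's3': 66.0}
135 {'scene0': 64.0, 's2': 66.5, 's3': 66.0}
145 {'scene0': 62.5, 's2': 48.0, 's3': 48.0}
155 {'scene0': 63.0, 's2': 67.0, 's3': 66.5}
165 {'scene0': 63.5, 's2': 68.5, 's3': 68.0}
175 {'scene0': 48.0, 's2': 68.0, 's3': 67.5}
185 {'scene0': 63.5, 's2': 68.5, 's3': 68.0}
195 {'scene0': 63.5, 's2': 69.0, 's3': 68.5}
205 {'scene0': 64.0, 's2': 69.0, 's3': 68.5}
215 {'scene0': 64.5, 's2': 69.5, 's3': 69.0}
225 {'scene0': 66.0, 's2': 69.5, 's3': 69.5}
235 {'scene0': 66.0, 's2': 70.0, 's3': 69.5}
245 {'scene0': 67.0, 's2': 60.5, 's3': 60.5}
255 {'scene0': 68.0, 's2': 48.5, 's3': 48.5}
```

The flange's inner edge on the tab side has moved out about 5 mm from the start. That matches a 5 mm drop, so the support is home and the last push just met the tab stop. On to the kettle.

```bash
python3 -c "
from h import *
s=bot.observe()
rows([.440,-.159,.28],68.3,10,start=[*s['position'][:2],.271,np.degrees(s['tool_rot'][2])])"
```

```text
from [0.5935 0.2878 0.271 ] 67.0 force [-0.26 -0.24 -0.01] t 19.975
dp [[-0.0589, 0.0042, -0.0011], [-0.0589, 0.004, -0.0011], [-0.0589, 0.0039, -0.0011], [-0.0589, 0.0038, -0.0011], [-0.0589, 0.0036, -0.0011], [-0.059, 0.0035, -0.0011], [-0.059, 0.0034, -0.0011], [-0.059, 0.0032, -0.0011], [-0.059, 0.0031, -0.0011], [-0.059, 0.003, -0.0011]]
rz -0.0007 mm/row 47.25480532200652
```

Request:
{"name": "move_arm", "arguments": {"jaw": [255, 255, 255, 255, 255], "dp": [[0, 0, -0.02], [0, 0, -0.05], [0, 0, -0.06], [0, 0, -0.06], [0, 0, -0.04]], "rotation": [[0, 0, 0], [0, 0, 0], [0, 0, 0], [0, 0, 0], [0, 0, 0]]}}

```text
clock: 20.6
position: [0.5939, 0.2879, 0.2727]
tool_rot: [3.14, -0.002, 1.169]
force: [0.2, -0.6, -1.1]
grip_width: -0.0
```

Request:
{"name": "move_arm", "arguments": {"jaw": [0, 0, 0, 0, 0, 0, 0, 0, 0, 0], "dp": [[-0.03, 0.004, -0.002], [-0.06, 0.004, -0.002], [-0.07, 0.004, -0.002], [-0.07, 0.004, 0], [-0.07, 0.004, 0], [-0.07, 0.004, 0], [-0.07, 0.003, 0], [-0.07, 0.003, 0], [-0.05, 0.003, 0], [-0.029, 0.003, 0]], "rotation": [[0, 0, -0.0007], [0, 0, -0.0007], [0, 0, -0.0007], [0, 0, -0.0007], [0, 0, -0.0007], [0, 0, -0.0007], [0, 0, -0.0007], [0, 0, -0.0007], [0, 0, -0.0007], [0, 0, -0.0007]]}}

```text
clock: 21.85
position: [0.4395, -0.1607, 0.2749]
tool_rot: [3.14, 0.0, 1.189]
force: [0.5, -0.1, 0.5]
grip_width: 0.0857
```

Request:
{"name": "move_arm", "arguments": {"jaw": [0, 0], "dp": [[0, 0, 0], [0, 0, 0]], "rotation": [[0, 0, 0], [0, 0, 0]]}}

```text
clock: 22.1
position: [0.4406, -0.1581, 0.2743]
tool_rot: [3.141, -0.0, 1.192]
force: [1.2, -0.3, 0.4]
grip_width: 0.0856
```

```bash
python3 - <<'E'
from h import *
s=bot.observe();c=calibration("wrist");f=grab_frame("wrist")
cv2.imwrite("pics/w4.png",f);np.savez("pics/w4.npz",f=f,K=c["camera_matrix"],T=c["T"])
print(np.round(s["qpos"],2),s["grip_width"])
rows([.440,-.159,.158],68.3,4)
print("handle ends expected px",[proj(c,[.440+k*np.cos(np.radians(68.3)),-.159+k*np.sin(np.radians(68.3)),.185]).round() for k in (-.05,0,.05)])
E
```

```text
[ 0.45  0.23 -0.28  1.93  0.07  0.99 -0.24] 0.08559218961692848
from [ 0.4407 -0.1579  0.2742] 68.3 force [-0.13  0.69 -0.12] t 22.15
dp [[-0.0004, -0.0001, 0.0363], [-0.0004, -0.0001, 0.0363], [-0.0004, -0.0001, 0.0363], [-0.0004, -0.0001, 0.0363]]
rz 0.0 mm/row 29.047297195566895
handle ends expected px [array([319., 314.]), array([319., 245.]), array([319., 167.])]
```

View pics/w4.png

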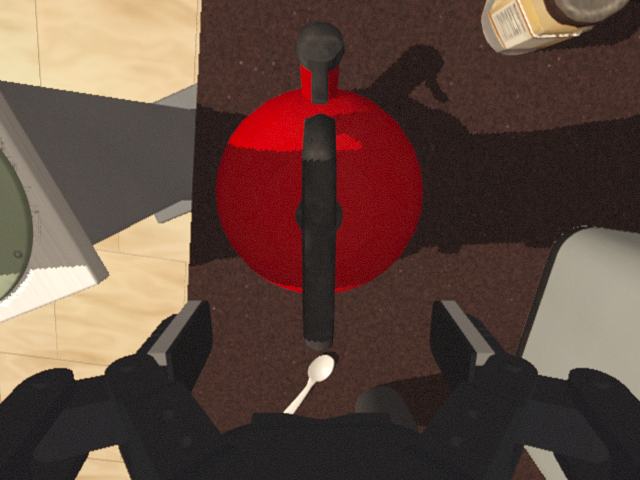

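The handle is centred and aligned between the open jaws (u ≈ 319, from v 115 to 345), with the jar and mug clear.

Request:
{"name": "move_arm", "arguments": {"jaw": [0, 0, 0, 0, 0, 0, 0], "dp": [[-0.001, 0, 0.02], [-0.0005, 0, 0.04], [0, 0, 0.04], [0, 0, 0.03], [0, 0, 0.015], [0, 0, 0], [0, 0, 0]], "rotation": [[0, 0, 0], [0, 0, 0], [0, 0, 0], [0, 0, 0], [0, 0, 0], [0, 0, 0], [0, 0, 0]]}}

```text
clock: 23.02
position: [0.4405, -0.1598, 0.1585]
tool_rot: [3.14, -0.0, 1.192]
force: [-0.3, -0.8, 0.6]
grip_width: 0.0853
```

```bash
python3 - <<'E'
from h import *
d=np.load("pics/w4.npz");c=dict(camera_matrix=d["K"],T=d["T"])
print("knob",ray(c,319,213,.135).round(4),"ends",ray(c,319,117,.17).round(4),ray(c,319,345,.17).round(4))
f=d["f"];h=cv2.cvtColor(f,cv2.COLOR_BGR2HSV)
red=cv2.inRange(h,(0,120,40),(8,255,255))|cv2.inRange(h,(172,120,40),(180,255,255))
for v in (170,180,190,200,250):
    x=np.flatnonzero(red[v,:450]);print(v,x.min(),x.max())
for n,k in (("bot",319),):
    y=np.flatnonzero(red[:,300]);print(y.min(),y.max())
E
```

```text
knob [ 0.4434 -0.1494  0.135 ] ends [ 0.4694 -0.0845  0.17  ] [ 0.4085 -0.2372  0.17  ]
170 217 420
180 216 422
190 215 423
200 216 422
250 219 403
16 382
```

Request:
{"name": "move_arm", "arguments": {"jaw": [255, 255, 255, 255, 255, 255, 255, 255], "dp": [[0, 0, 0], [0, 0, 0], [0, 0, 0], [0, 0, 0], [0, 0, 0], [0, 0, 0], [0, 0, 0], [0, 0, 0]], "rotation": [[0, 0, 0], [0, 0, 0], [0, 0, 0], [0, 0, 0], [0, 0, 0], [0, 0, 0], [0, 0, 0], [0, 0, 0]], "squeeze": 70}}

```text
clock: 24.02
position: [0.4397, -0.1599, 0.1577]
tool_rot: [-3.141, 0.0, 1.191]
force: [-4.0, -1.4, 1.9]
grip_width: 0.021
```

Request:
{"name": "move_arm", "arguments": {"jaw": [255, 255, 255, 255, 255, 255, 255, 255], "dp": [[0, 0, -0.006], [0, 0, -0.012], [0, 0, -0.025], [0, 0, -0.045], [0, 0, -0.045], [0, 0, -0.04], [0, 0, -0.03], [0, 0, -0.012]], "rotation": [[0, 0, 0], [0, 0, 0], [0, 0, 0], [0, 0, 0], [0, 0, 0], [0, 0, 0], [0, 0, 0], [0, 0, 0]]}}

```text
clock: 25.02
position: [0.4403, -0.1598, 0.3312]
tool_rot: [3.14, -0.0, 1.192]
force: [-0.5, 0.2, -7.9]
grip_width: 0.021
```

```bash
python3 - <<'E'
from h import *
s=bot.observe();print(s["force"],s["grip_width"],np.round(s["qpos"],2))
y=np.radians(68.3);u=np.array([np.cos(y),np.sin(y)])
t=np.array([.529,.3055])-.0105*u;print(t)
rows([*t,.33],68.3,14)
E
```

```text
[-0.54315156  0.19556143 -7.86304235] 0.021003781384751303 [ 0.46  0.17 -0.28  1.85  0.05  1.12 -0.21]
[0.52511766 0.29574411]
from [ 0.4403 -0.1598  0.3312] 68.3 force [-0.54  0.2  -7.86] t 25.025
dp [[0.0406, -0.008, 0.0001], [0.0406, -0.008, 0.0001], [0.0406, -0.008, 0.0001], [0.0406, -0.008, 0.0001], [0.0406, -0.008, 0.0001], [0.0406, -0.008, 0.0001], [0.0406, -0.008, 0.0001], [0.0406, -0.008, 0.0001], [0.0406, -0.008, 0.0001], [0.0406, -0.008, 0.0001], [0.0406, -0.008, 0.0001], [0.0406, -0.008, 0.0001], [0.0406, -0.008, 0.0001], [0.0406, -0.008, 0.0001]]
rz -0.0 mm/row 33.09841585707335
```

Request:
{"name": "move_arm", "arguments": {"jaw": [255, 255, 255, 255, 255, 255, 255, 255, 255, 255], "dp": [[0.01, -0.002, 0], [0.02, -0.004, 0], [0.03, -0.006, 0], [0.04, -0.008, 0], [0.046, -0.009, 0], [0.046, -0.009, 0], [0.046, -0.009, 0], [0.046, -0.009, 0], [0.046, -0.009, 0], [0.046, -0.009, 0]], "rotation": [[0, 0, 0], [0, 0, 0], [0, 0, 0], [0, 0, 0], [0, 0, 0], [0, 0, 0], [0, 0, 0], [0, 0, 0], [0, 0, 0], [0, 0, 0]]}}

```text
clock: 26.28
position: [0.4957, 0.1438, 0.3288]
tool_rot: [-3.14, 0.0, 1.192]
force: [0.3, 0.8, -8.5]
grip_width: 0.0212
```

Request:
{"name": "move_arm", "arguments": {"jaw": [255, 255, 255, 255, 255, 255, 255, 255, 255], "dp": [[0.046, -0.009, 0], [0.042, -0.008, 0], [0.036, -0.007, 0], [0.028, -0.006, 0], [0.02, -0.004, 0], [0.013, -0.003, 0], [0.007, -0.001, 0], [0, 0, 0], [0, 0, 0]], "rotation": [[0, 0, 0], [0, 0, 0], [0, 0, 0], [0, 0, 0], [0, 0, 0], [0, 0, 0], [0, 0, 0], [0, 0, 0], [0, 0, 0]]}}

```text
clock: 27.4
position: [0.5252, 0.2947, 0.3298]
tool_rot: [3.141, 0.0, 1.191]
force: [0.3, -0.2, -8.3]
grip_width: 0.0211
```

```bash
python3 - <<'E'
from h import *
s=bot.observe();print(s["clock"],np.round(s["position"],4),np.round(s["force"],1))
f=grab_frame("scene");np.save("pics/s4.npy",f);cv2.imwrite("pics/s4.png",f[100:400,80:480])
E
```

```text
27.4 [0.5252 0.2947 0.3298] [ 0.3 -0.2 -8.3]
```

View pics/s4.png

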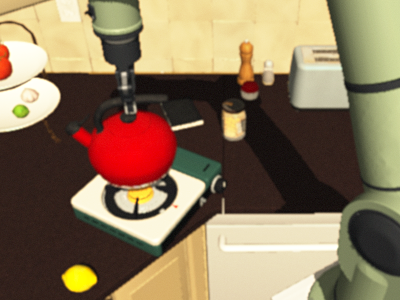

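The kettle hangs upright over the burner, and the bystanders are undisturbed. Lowering it now.

Request:
{"name": "move_arm", "arguments": {"jaw": [255, 255, 255, 255, 255, 255, 255, 255, 255], "dp": [[0, 0, 0.006], [0, 0, 0.012], [0, 0, 0.016], [0, 0, 0.016], [0, 0, 0.014], [0, 0, 0.01], [0, 0, 0.006], [0, 0, 0.003], [0, 0, 0]], "rotation": [[0, 0, 0], [0, 0, 0], [0, 0, 0], [0, 0, 0], [0, 0, 0], [0, 0, 0], [0, 0, 0], [0, 0, 0], [0, 0, 0]]}}

```text
clock: 28.58
position: [0.5251, 0.2954, 0.2634]
tool_rot: [3.141, -0.0, 1.191]
force: [-0.3, 0.4, -7.8]
grip_width: 0.0212
```

Request:
{"name": "move_arm", "arguments": {"jaw": [255, 255, 255, 255, 255, 255], "dp": [[0, 0, 0.0018], [0, 0, 0.0018], [0, 0, 0.0018], [0, 0, 0.0018], [0, 0, 0.0015], [0, 0, 0]], "rotation": [[0, 0, 0], [0, 0, 0], [0, 0, 0], [0, 0, 0], [0, 0, 0], [0, 0, 0]]}}

```text
clock: 29.32
position: [0.525, 0.2954, 0.2562]
tool_rot: [-3.141, 0.0, 1.191]
force: [-1.0, 0.3, -7.7]
grip_width: 0.0216
```

Request:
{"name": "move_arm", "arguments": {"jaw": [255, 255, 255, 255, 255], "dp": [[0, 0, 0.001], [0, 0, 0.001], [0, 0, 0.001], [0, 0, 0.001], [0, 0, 0]], "rotation": [[0, 0, 0], [0, 0, 0], [0, 0, 0], [0, 0, 0], [0, 0, 0]]}}

```text
clock: 29.95
position: [0.525, 0.2954, 0.2531]
tool_rot: [-3.142, 0.0, 1.191]
force: [-0.4, -0.6, -8.7]
grip_width: 0.0214
```

Request:
{"name": "move_arm", "arguments": {"jaw": [255, 255, 255], "dp": [[0, 0, 0.0008], [0, 0, 0.0008], [0, 0, 0]], "rotation": [[0, 0, 0], [0, 0, 0], [0, 0, 0]]}}

```text
clock: 30.32
position: [0.5251, 0.2954, 0.2526]
tool_rot: [3.141, -0.0, 1.191]
force: [-4.4, -3.5, 5.5]
grip_width: 0.0215
```

Request:
{"name": "move_arm", "arguments": {"jaw": [255, 150, 80, 0, 0, 0, 0, 0], "dp": [[0, 0, -0.0005], [0, 0, 0], [0, 0, 0], [0, 0, 0], [0, 0, 0], [0, 0, 0], [0, 0, 0], [0, 0, 0]], "rotation": [[0, 0, 0], [0, 0, 0], [0, 0, 0], [0, 0, 0], [0, 0, 0], [0, 0, 0], [0, 0, 0], [0, 0, 0]]}}

```text
clock: 31.32
position: [0.525, 0.2954, 0.2523]
tool_rot: [-3.142, -0.0, 1.191]
force: [-0.1, 0.7, 0.8]
grip_width: 0.0856
```

Request:
{"name": "move_arm", "arguments": {"jaw": [0, 0, 0, 0, 0, 0, 0, 0, 0], "dp": [[0, 0, -0.01], [0, 0, -0.02], [0, 0, -0.04], [0, 0, -0.05], [0, 0, -0.05], [0, 0, -0.04], [0, 0, -0.02], [0, 0, 0], [0, 0, 0]], "rotation": [[0, 0, 0], [0, 0, 0], [0, 0, 0], [0, 0, 0], [0, 0, 0], [0, 0, 0], [0, 0, 0], [0, 0, 0], [0, 0, 0]]}}

```text
clock: 32.45
position: [0.5248, 0.2952, 0.4351]
tool_rot: [-3.141, 0.001, 1.191]
force: [-0.5, 0.6, 0.4]
grip_width: 0.0855
```

```bash
python3 - <<'E'
from h import *
c=calibration("wrist");w=grab_frame("wrist");f=grab_frame("scene");cs=calibration("scene")
s=bot.observe();print(s["clock"],np.round(s["position"],4),np.round(s["force"],1))
h=cv2.cvtColor(w,cv2.COLOR_BGR2HSV)
red=cv2.inRange(h,(0,120,40),(8,255,255))|cv2.inRange(h,(172,120,40),(180,255,255))
rows_=[(v,np.flatnonzero(red[v])) for v in range(150,280,20)];print([(v,x.min(),x.max()) for v,x in rows_ if len(x)])
print("knob exp px (base at burner)",proj(c,[.529,.3055,.095+.137]).round(1))
cv2.imwrite("pics/fin.png",np.hstack([cv2.resize(w,(400,300)),cv2.resize(f[130:370,120:440],(400,300))]))
E
```

```text
32.55 [0.5249 0.2952 0.4351] [ 0.5  0.  -0.4]
[(150, np.int64(225), np.int64(535)), (170, np.int64(235), np.int64(639)), (190, np.int64(235), np.int64(628)), (210, np.int64(239), np.int64(639)), (230, np.int64(250), np.int64(518)), (250, np.int64(267), np.int64(525)), (270, np.int64(434), np.int64(524))]
knob exp px (base at burner) [320.3 195.9]
```

View pics/fin.png

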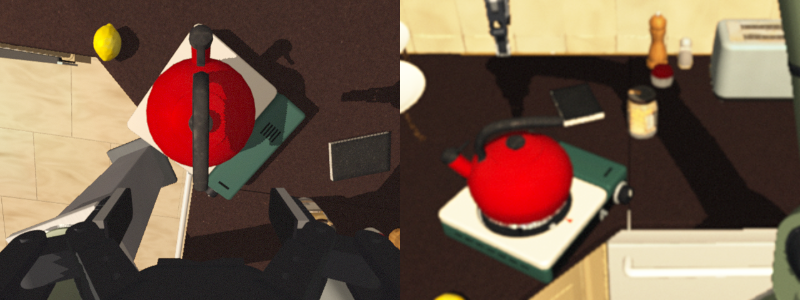

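The kettle stands upright on the prongs. Its lid knob is at wrist pixel ≈ (324,195) against an expected (320,196) for exactly centred, and the gripper is well clear.

```bash
python3 -c "
from h import *
print(workorder.job_done(), bot.observe()['clock'])"
```

```text
the job is handed in; nothing more can be done
the job is handed in; nothing more can be done
```

I turned the pan support clockwise by one prong until its notch caught the tab. I then set the red kettle on the prongs by its handle and handed the job in at about 33 s. No verdict was reported.

**What the last checks showed:**
- **Support home:** the flange's inner edge on the tab side had moved about 5 mm in the image, which matches the 5 mm drop. Its lean was judged from this edge shift, not measured as an angle. When the kettle touched down, its underside was at about 94.9 mm, against 95 mm expected with the support home.
- **Kettle placed:** the lid knob was about 4 pixels from the exactly centred position, which is a few millimetres. The kettle looked upright, and the gripper was open and well clear.
- **Other objects:** the lemon and jar looked undisturbed in the last picture. The mug and spoon were not in it, so I did not re-check them.

**One doubt:** the last push met the tab stop, and the wrist read about 14.7 N against the 15 N limit before I backed off. The support had already dropped by then, so that push was unnecessary. I cannot rule out a brief peak above 15 N between readings.

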